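# Fit the drill chuck to its arbor

### The arm

A 6-joint arm with a two-finger parallel gripper is mounted at the origin on the work surface. World frame = base frame: x ahead of the robot, y to its left, z up, the work surface at z = 0. Lengths are in m, angles in degrees, forces in N, time in s.
With the tool pointing down it reaches from about 0.3 to 0.75 m from the base axis. Payload 8.5 kg.
Tool frame: the origin (TCP) lies at the very end of the fingers, on their centre line; the grasp point (between the pads) lies 19 mm behind it (env.pinch_z is the distance from the TCP to the grasp point, in m); z points along the fingers, y is the line along which they close (so a half turn about z gives the same grasp; the last joint's range is limited). The gripper opens to 85 mm and grips with 20 to 120 N. Pads are 22 mm wide; open, the fingers measure 114 mm over their backs; the gripper's body (76 mm by 85 mm) begins 54 mm behind the grasp point. The pads swing forward as they close: fully open they stand 13 mm farther back than shut.
Start: joints at [60.716, 21.807, 74.336, -0, 83.858, -12.336], TCP at [0.16, 0.526, 0.231] pointing down, gripper open.
Joint ranges: [-178.18, 178.18], [-50.72, 133.34], [12.68, 142.11], [-81.47, 261.47], [9.98, 163.14], [-165.26, 165.26]. Speed limits (degrees/s): [136.94, 136.94, 180, 180, 180, 180].

### API

Orientations are given as a 3x3 rotation matrix whose columns are the frame's x, y, z axes.
In Python, from rig import env, viewer gives the robot as it stands.
- The arm moves only by the tool drive_tool, never from a script. Its argument "series" is a list of rows, each a list of 3 entries, a list of its own where there are three numbers: the shift along the tool's x, y, z in m, then the turn about the tool's z in degrees, then the finger opening in m, from 0 to 0.0854. A call has 1 to 20 rows; each row is the pose to reach, as a shift and turn from the pose commanded when the call began, along the tool's axes at that moment; what a row does not reach only later rows make up. A row lasts 1/10 s, in which the tool goes at most 50 mm and 8.59 degrees, less where a joint would pass 70% of its speed; a pose out of reach is approached as far as the arm can. A call with a gripper value outside its range is refused whole. The fingers move at their own pace and stop on an object; "newtons" is the grip in N (left out, the last holds). Time passes only in rows, so rows that repeat a pose let the fingers close. It gives the time, the measured TCP pose, the force, the opening and the grip force at its end, in the units of the state.
- env.observe(): the state, without advancing time (a new reading comes with each control period).
- viewer.get_image(name): name is "side" or "top" or "wrist"; returns a dict with "img" (420x560x3 uint8, red, green, blue), "depth" (420x560 float32, m along the optical axis (not along the pixel's ray), 0 where there is no reading), "camera_matrix" (3x3 intrinsics, pixels), "distortion" ([k1, k2, p1, p2, k3] as OpenCV has them; the pictures are not rectified), "rvec" (rotation vector, rad) and "tvec" (3), from world to camera coordinates, as OpenCV has them. Camera axes: x right, y down, z forward; pixel columns grow to the right and rows downward; lengths in m; the calibration is good to about 2 mm. A picture is of the moment at which its call begins.
- env.close_job(): hands the job in; it is judged then, once.
The state is a dict: "time_s": time; "q": joint angles; "qvel": joint speeds; "joint_efforts": joint torques, N m; "position": TCP position; "tool_rot": TCP orientation; "ft_force": force on the tool from outside, world axes, zero at the start; "wrist_torque": the same for the moment, N m; "grip_width": finger opening in m; "gripper_force": force on a finger pad.
Only numpy, scipy, OpenCV 4.12 (cv2) and the standard library are available. Lean on these libraries where they do the work, as an engineer would, in place of code of your own. Each camera call takes 0.05 s, during which the arm holds its last target. There are 200 camera calls.

### The job

Make up the drill chuck for the lathe: take the plain arbor out of the wooden rack, set its short tapered end into the socket of the chuck that stands nose-down in the block, and seat it with the mallet - firm but light taps or pushes, never a heavy blow - so that the taper grips by friction alone. Put the mallet back down on the bench, then lift the chuck by its arbor and stand it upright in the tool tray. Leave everything else as it is.

Things in the scene. Friction and masses are not known exactly. Their poses are not given: they have to be found in the camera images.
- arbor_mid (a point): steel drill-chuck arbor, a bare round bar 112 mm long, stands upright in one of the rack's three bores; point on its axis half-way up (56 mm above its lower end), z = its axis upwards. Lower 36 mm is the short taper: 17.2 mm across at the lower end, 21.6 mm at its thick end (3.5 degrees a side). Above it the shank, about 17 mm across (16.8 where gripped), flat top 14 mm across with a small centre hole. 0.2 kg
- socket_mouth (a point): centre of the round mouth of the tapered socket in the chuck's upper face, 85 mm above the bench; z up along the socket. 21 mm wide at the mouth, 36 mm deep, 3.5 degrees a side. Set in by hand, the arbor's lower end stops about 33 mm below the mouth and is still loose; from there it goes in 0.5 to 1 mm more, very stiffly. The last 3 mm of the taper stay outside
- chuck_mid (a point): steel drill chuck, 70 mm tall, 47 mm across, about 0.5 kg, nose down; point on its axis half-way up. The taper holds about a quarter of the force it was driven in with, so the chuck drops off the arbor unless that was about 23 N: 25 to 33 N on the mallet, brought up slowly, is right; more than 45 N spoils the fit
- block: wooden block, 90 x 90 x 30 mm, fixed on the bench; the chuck's nose stands loose (1 to 2 mm play) in its bore, 15 mm deep; origin at the centre of its underside
- mallet_mid (a point): mallet standing on one face: upright round head 40 mm across, 78 mm tall, soft white rubber faces; level wooden handle 22 mm thick along +x of this frame, its end 190 mm from the head's axis. Point at the centre of the head, 39 mm above the lower face; z up. 0.4 kg. The lower face gives 1 mm for each 6 N pressed on it. The head can be gripped from above, across the handle
- tray_floor (a point): centre of the inner floor of the shallow open aluminium tool tray fixed on the bench, 200 mm (its x) by 140 mm (its y), rim 18 mm above the bench, floor 3 mm above it. A chuck key lies in its +x half; the -x half is free. Standing in the tray, the chuck's mouth is 73 mm above the bench
- rack: dark wooden tooling rack, 230 mm (its x) x 70 x 45 mm, fixed on the bench; three bores in a row along x, 75 mm apart, 24 mm wide, floors 16 mm above the bench; origin at the centre of its underside
- dead_centre: bystander: steel centre with a pointed top, 97 mm long, upright in another bore of the rack; origin at its lower end
- spur_centre: bystander: dark steel drive centre with a toothed disc 27 mm across at its top, 94 mm long, upright in another bore of the rack; origin at its lower end
- chuck_key_mid (a point): bystander: T-shaped steel chuck key lying in the tray, 68 mm long along its x with a 70 mm cross bar; point at its middle
- glue: bystander: white glue bottle, 44 mm across, 120 mm tall; origin at its base
- bead_bowl: bystander: dark wooden bowl, 90 mm across, 35 mm tall; origin at its base
- blanks: bystander: three square wooden sticks side by side, 90 x 43 x 14 mm; origin at the centre of the underside
- spanner: bystander: open-ended steel spanner lying flat on the bench; origin under its middle
There are look-alikes about, which are no part of the job. Leave any purple or yellow look-alike of the part that bears arbor_mid alone.

How it is judged:
By the outcome, as a careful person would: the job done as asked, in the order asked, and still so for the second after the job is handed in, with the robot touching nothing.
It also fails if it takes over 70 s, if anything falls off the work surface, if the arm or the gripper's body presses on something with over 40 N, if the wrist force passes 120 N, or if a joint passes its speed limit or range.

## Working session

There is one attempt and no reset: what is moved stays moved. The work goes in short steps, Python scripts to look and compute and a tool call to move; the robot and the scene stay as the last step left them, time stands still between calls to the robot, and variables do not carry over. Pictures are saved under pics/ and viewed, at most 10 in all, crops included, and the job is handed in when it is done.

Besides the shell and the picture viewer there is one more tool, called after ">>>" as name(argument=value, ...) on one line, values as JSON. drive_tool: Moves the arm, as the interface text tells. Its arguments: {"type":"object","properties":{"series":{"type":"array"},"newtons":{"type":"number"}},"required":["series"]}

```bash
ls; mkdir -p pics; cat > h.py <<'E'
import numpy as np, cv2
from rig import env, viewer
def shot(n, fn=None):
    d=viewer.get_image(n)
    if fn: cv2.imwrite(fn, cv2.cvtColor(d["img"],cv2.COLOR_RGB2BGR))
    return d
def ray(d,uv):
    R=cv2.Rodrigues(np.array(d["rvec"],float))[0]; t=np.array(d["tvec"],float).ravel()
    p=cv2.undistortPoints(np.array(uv,float).reshape(-1,1,2),np.array(d["camera_matrix"]),np.array(d["distortion"]))[:,0]
    return -R.T@t, np.c_[p,np.ones(len(p))]@R
def onz(d,uv,z):
    c,r=ray(d,uv); return c+r*((z-c[2])/r[:,2])[:,None]
def ondepth(d,uv):
    c,r=ray(d,uv); return np.array([c+q*d["depth"][int(v),int(u)] for q,(u,v) in zip(r,uv)])
def cloud(d):
    h,w=d["depth"].shape; u,v=np.meshgrid(np.arange(w),np.arange(h))
    c,r=ray(d,np.c_[u.ravel(),v.ravel()]); return (c+r*d["depth"].reshape(-1,1)).reshape(h,w,3)
def proj(d,P):
    return cv2.projectPoints(np.array(P,float),np.array(d["rvec"],float),np.array(d["tvec"],float),np.array(d["camera_matrix"]),np.array(d["distortion"]))[0][:,0]
E
python3 - <<'E'
from h import *
import pickle
D={n:shot(n,f"pics/{n}0.png") for n in("top","side")}
pickle.dump(D,open("d0.pkl","wb"))
o=env.observe(); print(o["time_s"],o["position"],o["tool_rot"],env.pinch_z)
E
```

```text
pics
0.1 [0.16020117 0.52587184 0.23079764] [[-9.56568192e-01  2.91507936e-01 -6.45694174e-04]
 [ 2.91508511e-01  9.56567559e-01 -1.13748530e-03]
 [ 2.86064107e-04 -1.27630761e-03 -9.99999145e-01]] 0.0187
```

View pics/top0.png

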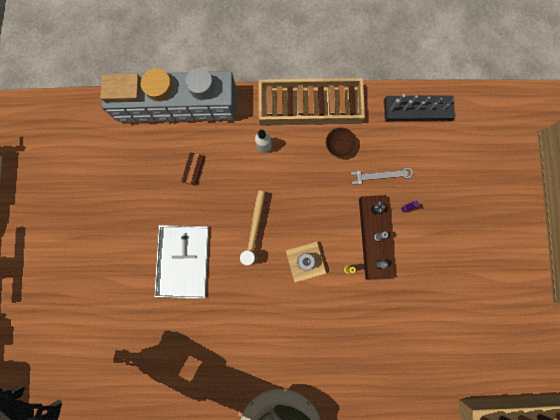

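View pics/side0.png

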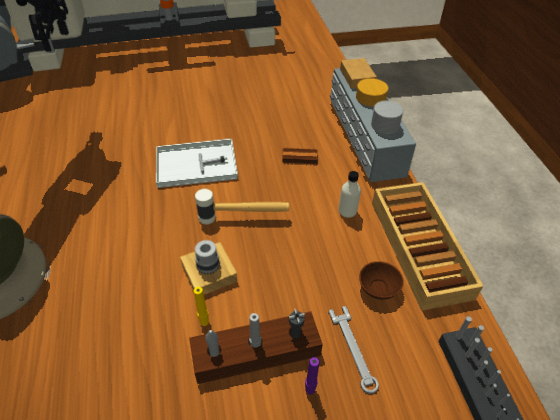

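The top view shows the rack bores at (380,208), with a toothed top, (381,236) and (382,265). A yellow look-alike stands at (350,269) and a purple one at (411,207). The chuck is in its block at (307,262), the mallet head at (248,257) with its handle going to (262,192), and the tray is around (183,262). In the side view the rack parts are at (212,343), (255,330) and (297,322). I'll check the arbor candidates in a close crop.

```bash
python3 - <<'E'
from h import *
import pickle
D=pickle.load(open("d0.pkl","rb")); np.set_printoptions(precision=4,suppress=True)
for n in D:
    d=D[n]; C=cloud(d); print(n,"cam",ray(d,[[280,210]])[0])
    d["C"]=C
C=D["top"]["C"]
def box(n,m): 
    v,u=np.nonzero(m); return C[v,u]
V,U=np.mgrid[:420,:560]
def reg(u0,u1,v0,v1,z0,z1): 
    m=(U>=u0)&(U<=u1)&(V>=v0)&(V<=v1)&(C[...,2]>z0)&(C[...,2]<z1); return m
for nm,r in dict(b1=(372,392,200,218,.07,.2),b2=(372,392,226,246,.07,.2),b3=(372,392,256,274,.07,.2),chuck=(290,325,245,280,.075,.1),head=(236,260,246,268,.06,.1),yel=(340,360,262,276,.05,.2)).items():
    P=box(0,reg(*r)); print(nm,len(P),P.mean(0),P.min(0),P.max(0)) if len(P) else print(nm,0)
def rect(nm,m,z):
    v,u=np.nonzero(m); P=C[v,u][:,:2]; R=cv2.minAreaRect((P*1000).astype(np.float32)); print(nm,len(P),R)
rect("rack",reg(355,400,190,285,.035,.052),0)
rect("block",reg(280,335,235,290,.022,.036),0)
rect("handle",reg(240,275,185,246,.035,.07),0)
rect("tray",reg(148,215,218,305,.011,.03),0)
rect("key",reg(165,205,228,265,.0075,.03),0)
s=cv2.cvtColor(D["side"]["img"],cv2.COLOR_RGB2BGR)[270:390,170:340]; t=cv2.cvtColor(D["top"]["img"],cv2.COLOR_RGB2BGR)[190:290,335:425]
cv2.imwrite("pics/crop1.png",np.vstack([cv2.resize(s,(680,480),interpolation=2)]))
cv2.imwrite("pics/crop2.png",cv2.resize(t,(540,600),interpolation=2))
E
```

```text
top cam [ 0.4515 -0.0253  1.1486]
side cam [ 0.4677 -0.6987  0.8482]
b1 90 [ 0.5954 -0.2693  0.0977] [ 0.5829 -0.2824  0.0852] [ 0.6088 -0.2574  0.1113]
b2 66 [ 0.5201 -0.2707  0.1135] [ 0.5125 -0.2803  0.0711] [ 0.5281 -0.2652  0.1319]
b3 62 [ 0.4485 -0.2747  0.0995] [ 0.4396 -0.2872  0.0702] [ 0.4577 -0.2666  0.1163]
chuck 165 [ 0.4565 -0.0756  0.085 ] [ 0.4375 -0.0965  0.0754] [ 0.4767 -0.0547  0.0909]
head 183 [0.4688 0.08   0.0774] [0.4499 0.0614 0.0646] [0.4869 0.0984 0.0839]
yel 59 [ 0.4337 -0.1882  0.098 ] [ 0.4252 -0.1988  0.0502] [ 0.4412 -0.1819  0.1161]
rack 1905 ((521.9697265625, -274.1412048339844), (228.2570037841797, 72.4151840209961), 2.671931505203247)
block 825 ((456.5603332519531, -76.02119445800781), (89.81693267822266, 90.00945281982422), 15.140898704528809)
handle 415 ((577.2734375, 59.91838836669922), (22.23777961730957, 156.5946807861328), 77.6434097290039)
tray 482 ((462.46160888671875, 272.7625427246094), (143.7873077392578, 198.76351928710938), 88.40348052978516)
key 221 ((499.1459655761719, 261.6737365722656), (97.66908264160156, 117.47014617919922), 0.9505382180213928)
```

View pics/crop1.png

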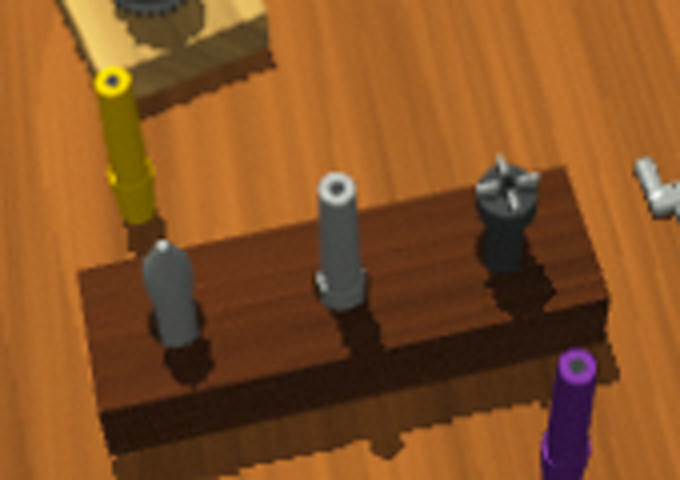

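The close crop settles it. The middle rack part has a flat top with a centre hole and a collar at the taper, and is bare steel, so it is the arbor. The left one is pointed (dead centre), the right one is toothed (spur), and the yellow and purple ones are look-alikes to leave alone. The arbor is at about (0.521, -0.271). I'm moving above it with the fingers closing along world y.

>>> drive_tool(series=[[[-0.578, -0.657, 0.03], -17, 0.0854], [[-0.578, -0.657, 0.03], -17, 0.0854], [[-0.578, -0.657, 0.03], -17, 0.0854], [[-0.578, -0.657, 0.03], -17, 0.0854], [[-0.578, -0.657, 0.03], -17, 0.0854], [[-0.578, -0.657, 0.03], -17, 0.0854], [[-0.578, -0.657, 0.03], -17, 0.0854], [[-0.578, -0.657, 0.03], -17, 0.0854], [[-0.578, -0.657, 0.03], -17, 0.0854], [[-0.578, -0.657, 0.03], -17, 0.0854], [[-0.578, -0.657, 0.03], -17, 0.0854], [[-0.578, -0.657, 0.03], -17, 0.0854], [[-0.578, -0.657, 0.03], -17, 0.0854], [[-0.578, -0.657, 0.03], -17, 0.0854], [[-0.578, -0.657, 0.03], -17, 0.0854], [[-0.578, -0.657, 0.03], -17, 0.0854], [[-0.578, -0.657, 0.03], -17, 0.0854], [[-0.578, -0.657, 0.03], -17, 0.0854], [[-0.578, -0.657, 0.03], -17, 0.0854], [[-0.578, -0.657, 0.03], -17, 0.0854]])

```text
time_s: 2.1
position: [0.5214, -0.2708, 0.2005]
tool_rot: [[-1.0, -0.0, -0.001], [-0.0, 1.0, 0.001], [0.001, 0.001, -1.0]]
ft_force: [0.3, 0.1, 0.1]
grip_width: 0.0852
gripper_force: 0.0
```

```bash
python3 - <<'E'
from h import *
np.set_printoptions(precision=4,suppress=True)
d=shot("wrist","pics/w1.png"); C=cloud(d); print(ray(d,[[280,210]])[0])
m=(C[...,2]>.122)&(C[...,2]<.14)&(d["depth"]>0)&(np.hypot(C[...,0]-.521,C[...,1]+.271)<.03)
v,u=np.nonzero(m); print(len(v),C[m].mean(0),C[m].min(0),C[m].max(0),u.mean(),v.mean())
for z in (.06,.07,.08,.09,.1,.11):
    k=(abs(C[...,2]-z)<.005)&(d["depth"]>0)&(np.hypot(C[...,0]-.521,C[...,1]+.271)<.03); 
    if k.sum(): print(z,k.sum(),C[k].min(0),C[k].max(0))
E
```

```text
[ 0.4504 -0.2708  0.3439]
380 [ 0.52   -0.2735  0.1281] [ 0.5129 -0.2812  0.122 ] [ 0.5287 -0.266   0.1304] 280.07894736842104 219.2657894736842
0.06 29 [ 0.5121 -0.282   0.0551] [ 0.5182 -0.2656  0.0649]
0.07 42 [ 0.5122 -0.2818  0.0651] [ 0.5182 -0.2658  0.0743]
0.08 51 [ 0.5121 -0.2814  0.0751] [ 0.52   -0.2651  0.0849]
0.09 55 [ 0.5125 -0.2818  0.0851] [ 0.5195 -0.2653  0.0947]
0.1 61 [ 0.5125 -0.2816  0.0951] [ 0.5194 -0.2654  0.105 ]
0.11 65 [ 0.5127 -0.2811  0.1054] [ 0.5194 -0.2656  0.115 ]
```

View pics/w1.png

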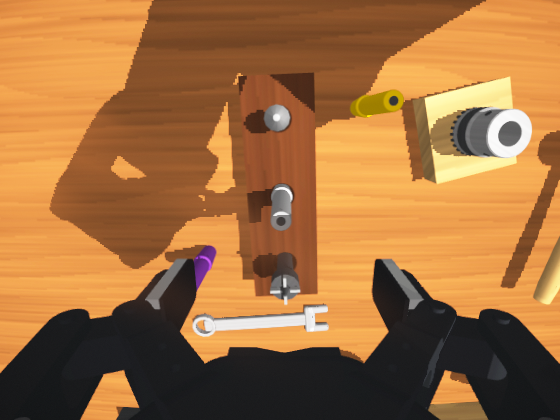

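The wrist view shows the arbor standing upright in the middle bore at (281,210), with the fingers clear on either side and the chuck at (507,132). Next: descend, grip and lift.

>>> drive_tool(series=[[[0.001, -0.0027, 0.04], 0, 0.0854], [[0.001, -0.0027, 0.07], 0, 0.0854], [[0.001, -0.0027, 0.1], 0, 0.0854], [[0.001, -0.0027, 0.12], 0, 0.0854], [[0.001, -0.0027, 0.128], 0, 0.0854], [[0.001, -0.0027, 0.128], 0, 0.0854], [[0.001, -0.0027, 0.128], 0, 0.0], [[0.001, -0.0027, 0.128], 0, 0.0], [[0.001, -0.0027, 0.128], 0, 0.0], [[0.001, -0.0027, 0.128], 0, 0.0], [[0.001, -0.0027, 0.128], 0, 0.0], [[0.001, -0.0027, 0.128], 0, 0.0], [[0.001, -0.0027, 0.128], 0, 0.0], [[0.001, -0.0027, 0.128], 0, 0.0]], newtons=50)

```text
time_s: 3.55
position: [0.5209, -0.2735, 0.0738]
tool_rot: [[-1.0, -0.001, 0.001], [-0.001, 1.0, -0.0], [-0.001, -0.0, -1.0]]
ft_force: [-0.2, 1.8, 5.9]
grip_width: 0.0158
gripper_force: 48.7
```

>>> drive_tool(series=[[[0, 0, -0.02], 0, 0.0], [[0, 0, -0.05], 0, 0.0], [[0, 0, -0.09], 0, 0.0], [[0, 0, -0.125], 0, 0.0], [[0, 0, -0.128], 0, 0.0], [[0, 0, -0.128], 0, 0.0], [[0, 0, -0.128], 0, 0.0]])

```text
time_s: 4.25
position: [0.5201, -0.2732, 0.1994]
tool_rot: [[-1.0, -0.001, -0.003], [-0.001, 1.0, 0.002], [0.003, 0.002, -1.0]]
ft_force: [-0.2, -0.3, -2.4]
grip_width: 0.0157
gripper_force: 49.1
```

```bash
python3 - <<'E'
from h import *
np.set_printoptions(precision=4,suppress=True)
o=env.observe(); p=o["position"]; print(p)
d=shot("wrist","pics/w2.png"); C=cloud(d); I=d["img"].astype(int); D=d["depth"]>0
# chuck upper face: ring z~.085
k=D&(abs(C[...,2]-.085)<.004)&(np.hypot(C[...,0]-.4565,C[...,1]+.0755)<.035)
if k.sum():
    P=C[k]; c,r=cv2.minEnclosingCircle((P[:,:2]*1000).astype(np.float32)); print("face",k.sum(),c,r,P[:,2].mean())
for z in np.arange(.12,.26,.01):
    k=D&(abs(C[...,2]-z)<.004)&(np.hypot(C[...,0]-p[0],C[...,1]-p[1])<.016)
    if k.sum()>5: 
        a=C[k]; print(round(z,3),k.sum(),a.min(0)[:2],a.max(0)[:2],a[:,1].min()/2+a[:,1].max()/2)
# lowest part of arbor
k=D&(C[...,2]>.11)&(C[...,2]<.2)&(np.hypot(C[...,0]-p[0],C[...,1]-p[1])<.016); print("lowest z",np.sort(C[k][:,2])[:10])
t=shot("top"); C=cloud(t)
k=(abs(C[...,2]-.085)<.004)&(np.hypot(C[...,0]-.4565,C[...,1]+.0755)<.035)
c,r=cv2.minEnclosingCircle((C[k][:,:2]*1000).astype(np.float32)); print("top face",k.sum(),c,r)
s=shot("side","pics/s2.png"); cv2.imwrite("pics/s2c.png",cv2.resize(cv2.imread("pics/s2.png")[170:350,150:330],(600,600)))
C=cloud(s); k=(abs(C[...,2]-.085)<.004)&(np.hypot(C[...,0]-.4565,C[...,1]+.0755)<.035)
c,r=cv2.minEnclosingCircle((C[k][:,:2]*1000).astype(np.float32)); print("side face",k.sum(),c,r)
E
```

```text
[ 0.5201 -0.2732  0.1994]
face 1527 (455.98162841796875, -76.17117309570312) 22.05674934387207 0.08508184026360983
0.14 11 [ 0.5117 -0.2805] [ 0.5159 -0.2666] -0.2735221649290352
0.15 64 [ 0.5109 -0.2809] [ 0.5157 -0.2654] -0.273146326191005
0.16 82 [ 0.5104 -0.2818] [ 0.5166 -0.2644] -0.27310237461090736
0.17 104 [ 0.5097 -0.2826] [ 0.5167 -0.2633] -0.2729346476453668
0.18 295 [ 0.5094 -0.2836] [ 0.5196 -0.2629] -0.27320677193053267
0.19 174 [ 0.5113 -0.2813] [ 0.5171 -0.2651] -0.273179071725512
0.2 214 [ 0.5092 -0.2811] [ 0.5166 -0.2654] -0.27321243086412683
0.21 357 [ 0.5078 -0.2842] [ 0.5175 -0.2621] -0.27318384000842066
0.22 442 [ 0.5078 -0.2843] [ 0.518  -0.2618] -0.27306193146803415
0.23 536 [ 0.5077 -0.2845] [ 0.5181 -0.2619] -0.2731869348277083
0.24 937 [ 0.5077 -0.2848] [ 0.5312 -0.2616] -0.2732230991104001
0.25 1299 [ 0.5073 -0.2839] [ 0.5308 -0.2628] -0.2733441358997396
0.26 71 [ 0.5069 -0.2829] [ 0.5156 -0.2632] -0.273034936884045
lowest z [0.1423 0.1426 0.1427 0.143  0.1431 0.1432 0.1433 0.1434 0.1438 0.1439]
top face 149 (456.362060546875, -75.5727310180664) 20.93264389038086
side face 239 (457.16845703125, -78.62615203857422) 22.04581069946289
```

View pics/w2.png

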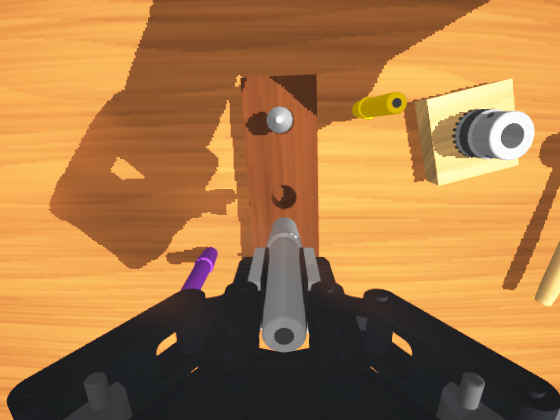

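The wrist view shows the arbor held upright at (284,280) with its bore now empty, and the chuck socket at (513,135), which puts it at about (0.456, -0.076). I'm moving over it.

>>> drive_tool(series=[[[0.0136, 0.042, 0], 0, 0.0], [[0.027, 0.083, 0], 0, 0.0], [[0.04, 0.124, 0], 0, 0.0], [[0.053, 0.163, 0], 0, 0.0], [[0.062, 0.19, 0], 0, 0.0], [[0.064, 0.197, 0.01], 0, 0.0], [[0.064, 0.197, 0.03], 0, 0.0], [[0.064, 0.197, 0.04], 0, 0.0], [[0.064, 0.197, 0.045], 0, 0.0], [[0.064, 0.197, 0.045], 0, 0.0], [[0.064, 0.197, 0.045], 0, 0.0]])

```text
time_s: 5.5
position: [0.4568, -0.0769, 0.1567]
tool_rot: [[-1.0, -0.0, 0.0], [-0.0, 1.0, -0.0], [-0.0, -0.0, -1.0]]
ft_force: [0.1, -0.3, -0.9]
grip_width: 0.0154
gripper_force: 49.3
```

```bash
cat > fit.py <<'E'
from h import *
np.set_printoptions(precision=4,suppress=True)
o=env.observe(); p=o["position"]; print(p,o["ft_force"])
for n in ("wrist","side"):
    d=shot(n,f"pics/{n}3.png"); C=cloud(d); D=d["depth"]>0
    k=D&(abs(C[...,2]-.085)<.003)&(np.hypot(C[...,0]-.456,C[...,1]+.076)<.03)
    c,r=cv2.minEnclosingCircle((C[k][:,:2]*1000).astype(np.float32)); print(n,"face",k.sum(),c,r)
    for z in np.arange(.095,.15,.007):
        k=D&(abs(C[...,2]-z)<.003)&(np.hypot(C[...,0]-p[0],C[...,1]-p[1])<.016)
        if k.sum()>5:
            a=C[k]; print(round(z,3),k.sum(),a.min(0)[:2],a.max(0)[:2],(a.min(0)+a.max(0))[:2]/2)
    img=cv2.imread(f"pics/{n}3.png"); q=proj(d,[[p[0],p[1],.1]])[0].astype(int); h=80
    y,x=max(q[1]-h,0),max(q[0]-h,0); cv2.imwrite(f"pics/{n}3c.png",cv2.resize(img[y:y+2*h,x:x+2*h],(400,400)))
cv2.imwrite("pics/c3.png",np.hstack([cv2.imread("pics/wrist3c.png"),cv2.imread("pics/side3c.png")]))
E
python3 fit.py
```

```text
[ 0.4568 -0.0769  0.1567] [ 0.1488 -0.2976 -0.948 ]
wrist face 1424 (456.2137451171875, -76.02385711669922) 21.27263641357422
0.102 32 [ 0.4481 -0.0851] [ 0.4542 -0.0699] [ 0.4511 -0.0775]
0.109 52 [ 0.4478 -0.0848] [ 0.453  -0.0688] [ 0.4504 -0.0768]
0.116 66 [ 0.4474 -0.0852] [ 0.4536 -0.0683] [ 0.4505 -0.0768]
0.123 74 [ 0.4469 -0.0861] [ 0.4535 -0.0675] [ 0.4502 -0.0768]
0.13 85 [ 0.4463 -0.0864] [ 0.4527 -0.0678] [ 0.4495 -0.0771]
0.137 278 [ 0.4464 -0.0874] [ 0.4563 -0.0667] [ 0.4513 -0.0771]
0.144 111 [ 0.4481 -0.0853] [ 0.4546 -0.0689] [ 0.4514 -0.0771]
side face 179 (457.8688659667969, -79.23117065429688) 22.196334838867188
0.102 15 [ 0.4498 -0.0879] [ 0.465  -0.0819] [ 0.4574 -0.0849]
0.109 14 [ 0.4488 -0.0886] [ 0.4656 -0.0802] [ 0.4572 -0.0844]
0.116 19 [ 0.4492 -0.0886] [ 0.4667 -0.0823] [ 0.458  -0.0855]
0.123 15 [ 0.4512 -0.0897] [ 0.4673 -0.0827] [ 0.4592 -0.0862]
0.13 27 [ 0.4483 -0.0911] [ 0.4684 -0.0783] [ 0.4584 -0.0847]
0.137 29 [ 0.4478 -0.0898] [ 0.4671 -0.0763] [ 0.4574 -0.0831]
0.144 18 [ 0.4502 -0.0884] [ 0.4652 -0.0825] [ 0.4577 -0.0855]
```

View pics/c3.png

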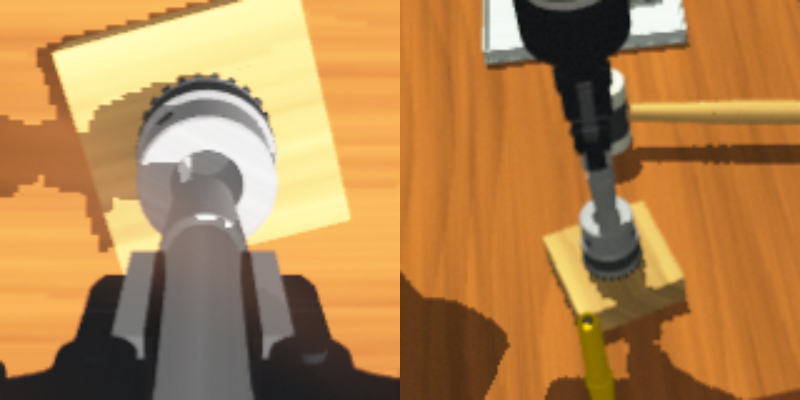

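The left crop shows the taper tip at (205,170), just above the socket mouth at (212,175), about 1 mm off in y. I'll correct that and lower it in.

>>> drive_tool(series=[[[0.0005, 0.0009, 0.005], 0, 0.0], [[0.0005, 0.0009, 0.012], 0, 0.0], [[0.0005, 0.0009, 0.018], 0, 0.0], [[0.0005, 0.0009, 0.024], 0, 0.0], [[0.0005, 0.0009, 0.03], 0, 0.0], [[0.0005, 0.0009, 0.035], 0, 0.0], [[0.0005, 0.0009, 0.039], 0, 0.0], [[0.0005, 0.0009, 0.042], 0, 0.0], [[0.0005, 0.0009, 0.044], 0, 0.0], [[0.0005, 0.0009, 0.045], 0, 0.0], [[0.0005, 0.0009, 0.045], 0, 0.0]])

```text
time_s: 6.7
position: [0.4561, -0.0758, 0.1114]
tool_rot: [[-1.0, -0.001, 0.0], [-0.001, 1.0, -0.0], [-0.0, -0.0, -1.0]]
ft_force: [-0.6, -0.1, -1.8]
grip_width: 0.0156
gripper_force: 49.3
```

>>> drive_tool(series=[[[0, 0, 0.0006], 0, 0.0], [[0, 0, 0.0012], 0, 0.0], [[0, 0, 0.0018], 0, 0.0], [[0, 0, 0.0018], 0, 0.0]])

```text
time_s: 7.1
position: [0.4561, -0.0758, 0.1098]
tool_rot: [[-1.0, -0.001, 0.0], [-0.001, 1.0, -0.0], [-0.0, -0.0, -1.0]]
ft_force: [-1.0, -1.4, 2.3]
grip_width: 0.0157
gripper_force: 49.6
```

>>> drive_tool(series=[[[0, 0, 0], 0, 0.03], [[0, 0, 0], 0, 0.0854], [[0, 0, 0], 0, 0.0854], [[0, 0, 0], 0, 0.0854], [[0, 0, 0], 0, 0.0854], [[0, 0, -0.01], 0, 0.0854], [[0, 0, -0.04], 0, 0.0854], [[0, 0, -0.08], 0, 0.0854], [[0, 0, -0.12], 0, 0.0854], [[0, 0, -0.125], 0, 0.0854], [[0, 0, -0.125], 0, 0.0854]])

```text
time_s: 8.2
position: [0.4562, -0.0758, 0.2358]
tool_rot: [[-1.0, -0.001, 0.003], [-0.001, 1.0, -0.001], [-0.003, -0.001, -1.0]]
ft_force: [-0.5, -0.9, -1.4]
grip_width: 0.0855
gripper_force: 0.0
```

```bash
python3 - <<'E'
from h import *
np.set_printoptions(precision=4,suppress=True)
for n in ("top","wrist"):
    d=shot(n,f"pics/{n}4.png"); C=cloud(d); D=d["depth"]>0
    k=D&(C[...,2]>.155)&(C[...,2]<.175)&(np.hypot(C[...,0]-.456,C[...,1]+.076)<.02)
    if k.sum(): print(n,"arbor top",k.sum(),C[k].mean(0),(C[k].min(0)+C[k].max(0))/2)
    for z in (.1,.115,.13,.145,.155):
        q=D&(abs(C[...,2]-z)<.005)&(np.hypot(C[...,0]-.456,C[...,1]+.076)<.02)
        if q.sum(): print(z,q.sum(),C[q].min(0)[:2],C[q].max(0)[:2])
    k=D&(C[...,2]>.068)&(C[...,2]<.09)&(np.hypot(C[...,0]-.469,C[...,1]-.08)<.03)
    if k.sum(): 
        c,r=cv2.minEnclosingCircle((C[k][:,:2]*1000).astype(np.float32)); print(n,"head",k.sum(),c,r,np.median(C[k][:,2]))
    k=D&(C[...,2]>.04)&(C[...,2]<.055)&(C[...,0]>.51)&(C[...,0]<.7)&(abs(C[...,1]-.06)<.03)
    if k.sum()>20:
        R=cv2.fitLine((C[k][:,:2]*1000).astype(np.float32),cv2.DIST_HUBER,0,.01,.01).ravel(); print("handle",k.sum(),R,np.degrees(np.arctan2(R[1],R[0])))
E
```

```text
top head 183 (469.0107421875, 80.60147857666016) 19.790691375732422 0.07754702417037151
handle 378 [  0.9793  -0.2025 583.2515  57.2959] -11.6838255
wrist arbor top 411 [ 0.455  -0.0761  0.1637] [ 0.456  -0.0762  0.1608]
0.1 42 [ 0.4472 -0.0848] [ 0.4551 -0.0678]
0.115 49 [ 0.4476 -0.0845] [ 0.454  -0.0682]
0.13 55 [ 0.4477 -0.084 ] [ 0.4532 -0.0685]
0.145 68 [ 0.448  -0.0843] [ 0.4558 -0.0681]
0.155 78 [ 0.4479 -0.084 ] [ 0.4541 -0.0684]
wrist head 1180 (468.234130859375, 80.41015625) 20.353046417236328 0.0777123828476623
handle 807 [  0.9768  -0.2141 573.8723  56.4241] -12.36288
```

The arbor stands upright in the socket with its top at z=0.164. Now for the mallet: head at (0.4685, 0.0805), handle at about -12°.

>>> drive_tool(series=[[[-0.003, 0.04, 0], 6, 0.0854], [[-0.006, 0.08, 0], 12, 0.0854], [[-0.0095, 0.12, 0], 12, 0.0854], [[-0.012, 0.15, 0], 12, 0.0854], [[-0.0123, 0.1563, 0.01], 12, 0.0854], [[-0.0123, 0.1563, 0.05], 12, 0.0854], [[-0.0123, 0.1563, 0.09], 12, 0.0854], [[-0.0123, 0.1563, 0.13], 12, 0.0854], [[-0.0123, 0.1563, 0.17], 12, 0.0854], [[-0.0123, 0.1563, 0.195], 12, 0.0854], [[-0.0123, 0.1563, 0.206], 12, 0.0854], [[-0.0123, 0.1563, 0.206], 12, 0.0854], [[-0.0123, 0.1563, 0.206], 12, 0.0854]])

```text
time_s: 9.6
position: [0.4685, 0.0803, 0.0291]
tool_rot: [[-0.978, 0.207, 0.001], [0.207, 0.978, -0.0], [-0.001, 0.0, -1.0]]
ft_force: [0.8, 0.9, 1.0]
grip_width: 0.0856
gripper_force: 0.0
```

>>> drive_tool(series=[[[0, 0, 0], 0, 0.02], [[0, 0, 0], 0, 0.02], [[0, 0, 0], 0, 0.02], [[0, 0, 0], 0, 0.02], [[0, 0, 0], 0, 0.02], [[0, 0, 0], 0, 0.02], [[0, 0, 0], 0, 0.02], [[0, 0, -0.005], 0, 0.02], [[0, 0, -0.02], 0, 0.02], [[0, 0, -0.06], 0, 0.02], [[0, 0, -0.1], 0, 0.02], [[0, 0, -0.14], 0, 0.02], [[0, 0, -0.18], 0, 0.02], [[0, 0, -0.19], 0, 0.02], [[0, 0, -0.19], 0, 0.02], [[0, 0, -0.19], 0, 0.02]], newtons=110)

```text
time_s: 11.2
position: [0.4672, 0.0806, 0.2165]
tool_rot: [[-0.978, 0.207, -0.004], [0.207, 0.978, 0.0], [0.004, -0.001, -1.0]]
ft_force: [-0.4, -0.5, -4.6]
grip_width: 0.0385
gripper_force: 111.1
```

```bash
python3 - <<'E'
from h import *
np.set_printoptions(precision=4,suppress=True)
o=env.observe(); p=o["position"]; print(p,o["ft_force"],o["wrist_torque"],o["grip_width"])
d=shot("side","pics/s5.png"); w=shot("wrist","pics/w5.png"); C=cloud(w);D=w["depth"]>0
k=D&(abs(C[...,2]-p[2]-.047)<.012)&(np.hypot(C[...,0]-p[0],C[...,1]-p[1])<.03)
for z in (.02,.03,.04,.045,.05,.055): 
    q=D&(abs(C[...,2]-p[2]-z)<.0025)&(np.hypot(C[...,0]-p[0],C[...,1]-p[1])<.03); print(z,q.sum())
q=D&(C[...,2]>.14)&(C[...,0]>.52)&(C[...,1]<p[1]+.03)
if q.sum(): print("handle",q.sum(),C[q].mean(0),np.c_[C[q].min(0),C[q].max(0)])
C=cloud(d); q=(C[...,2]>.17)&(C[...,0]>.53)&(abs(C[...,1]-.06)<.04)
if q.sum()>20:
    P=C[q]; A=np.c_[P[:,0]-.53,np.ones(len(P))]; print("side handle z slope",np.linalg.lstsq(A,P[:,2],rcond=None)[0])
a=cv2.imread("pics/s5.png")[90:330,120:320]; cv2.imwrite("pics/c5.png",np.hstack([cv2.resize(a,(400,480)),cv2.resize(cv2.imread("pics/w5.png"),(400,480))]))
E
```

```text
[0.4672 0.0806 0.2165] [-0.4321 -0.4741 -4.6383] [-0.0206  0.0223 -0.0223] 0.03847733988188453
0.02 562
0.03 533
0.04 1015
0.045 2017
0.05 5623
0.055 449
side handle z slope [-0.0011  0.2289]
```

View pics/c5.png

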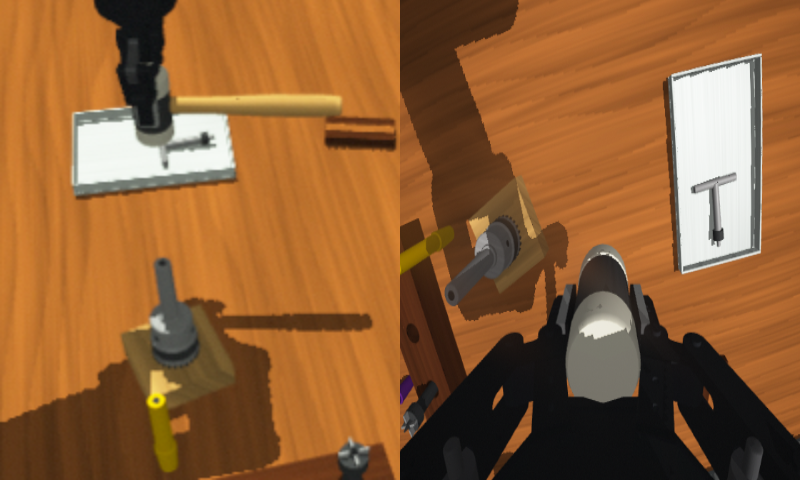

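The mallet is held level, shown at (155,105) in the left crop, and the arbor stands upright in the chuck. I'm moving it over the arbor.

>>> drive_tool(series=[[[-0.005, -0.039, 0], 0, 0.02], [[-0.01, -0.078, 0], 0, 0.02], [[-0.015, -0.117, 0], 0, 0.02], [[-0.0185, -0.145, 0], 0, 0.02], [[-0.0199, -0.1557, 0.005], 0, 0.02], [[-0.0199, -0.1557, 0.012], 0, 0.02], [[-0.0199, -0.1557, 0.018], 0, 0.02], [[-0.0199, -0.1557, 0.018], 0, 0.02], [[-0.0199, -0.1557, 0.018], 0, 0.02], [[-0.0199, -0.1557, 0.018], 0, 0.02]])

```text
time_s: 12.3
position: [0.4556, -0.0752, 0.2007]
tool_rot: [[-0.979, 0.206, 0.0], [0.206, 0.979, -0.0], [-0.0, 0.0, -1.0]]
ft_force: [-0.3, -0.8, -3.3]
grip_width: 0.0381
gripper_force: 112.0
```

>>> drive_tool(series=[[[0, -0.001, 0.002], 0, 0.02], [[0, -0.001, 0.004], 0, 0.02], [[0, -0.001, 0.006], 0, 0.02], [[0, -0.001, 0.007], 0, 0.02], [[0, -0.001, 0.0075], 0, 0.02], [[0, -0.001, 0.008], 0, 0.02], [[0, -0.001, 0.0085], 0, 0.02], [[0, -0.001, 0.009], 0, 0.02], [[0, -0.001, 0.009], 0, 0.02], [[0, -0.001, 0.009], 0, 0.02]])

```text
time_s: 13.3
position: [0.4555, -0.077, 0.1921]
tool_rot: [[-0.978, 0.207, 0.001], [0.207, 0.978, -0.001], [-0.001, -0.0, -1.0]]
ft_force: [-0.4, 0.2, 5.8]
grip_width: 0.0379
gripper_force: 111.9
```

>>> drive_tool(series=[[[0, 0, 0.0003], 0, 0.02], [[0, 0, 0.0006], 0, 0.02], [[0, 0, 0.0009], 0, 0.02], [[0, 0, 0.0012], 0, 0.02], [[0, 0, 0.0015], 0, 0.02], [[0, 0, 0.0018], 0, 0.02], [[0, 0, 0.0021], 0, 0.02], [[0, 0, 0.0024], 0, 0.02], [[0, 0, 0.0024], 0, 0.02], [[0, 0, 0.0024], 0, 0.02]])

```text
time_s: 14.3
position: [0.4559, -0.0771, 0.1905]
tool_rot: [[-0.978, 0.207, 0.003], [0.207, 0.978, -0.001], [-0.003, -0.001, -1.0]]
ft_force: [-2.4, 0.5, 11.1]
grip_width: 0.0384
gripper_force: 112.2
```

>>> drive_tool(series=[[[0, 0, 0.0003], 0, 0.02], [[0, 0, 0.0006], 0, 0.02], [[0, 0, 0.0009], 0, 0.02], [[0, 0, 0.0012], 0, 0.02], [[0, 0, 0.0015], 0, 0.02], [[0, 0, 0.0018], 0, 0.02], [[0, 0, 0.0021], 0, 0.02], [[0, 0, 0.0024], 0, 0.02], [[0, 0, 0.0024], 0, 0.02], [[0, 0, 0.0024], 0, 0.02]])

```text
time_s: 15.3
position: [0.4563, -0.0773, 0.1889]
tool_rot: [[-0.978, 0.207, 0.005], [0.207, 0.978, -0.002], [-0.005, -0.001, -1.0]]
ft_force: [-2.0, 1.3, 18.3]
grip_width: 0.0378
gripper_force: 112.7
```

>>> drive_tool(series=[[[0, 0, 0.0003], 0, 0.02], [[0, 0, 0.0006], 0, 0.02], [[0, 0, 0.0009], 0, 0.02], [[0, 0, 0.0012], 0, 0.02], [[0, 0, 0.0015], 0, 0.02], [[0, 0, 0.0018], 0, 0.02], [[0, 0, 0.0021], 0, 0.02], [[0, 0, 0.0021], 0, 0.02], [[0, 0, 0.0021], 0, 0.02]])

```text
time_s: 16.2
position: [0.4568, -0.0775, 0.1876]
tool_rot: [[-0.978, 0.207, 0.006], [0.207, 0.978, -0.003], [-0.007, -0.001, -1.0]]
ft_force: [-2.7, 1.9, 24.0]
grip_width: 0.0382
gripper_force: 113.3
```

>>> drive_tool(series=[[[0, 0, 0.0003], 0, 0.02], [[0, 0, 0.0005], 0, 0.02], [[0, 0, 0.0005], 0, 0.02], [[0, 0, 0.0005], 0, 0.02]])

```text
time_s: 16.6
position: [0.4569, -0.0775, 0.1873]
tool_rot: [[-0.978, 0.207, 0.007], [0.207, 0.978, -0.003], [-0.007, -0.002, -1.0]]
ft_force: [-3.2, 1.0, 25.7]
grip_width: 0.0376
gripper_force: 113.4
```

>>> drive_tool(series=[[[0, 0, -0.003], 0, 0.02], [[0, 0, -0.007], 0, 0.02], [[0, 0, -0.015], 0, 0.02], [[0, 0, -0.0344], 0, 0.02], [[0, 0, -0.0344], 0, 0.02], [[0.005, 0.039, -0.0344], 0, 0.02], [[0.01, 0.078, -0.0344], 0, 0.02], [[0.015, 0.117, -0.0344], 0, 0.02], [[0.0185, 0.145, -0.0344], 0, 0.02], [[0.0199, 0.1567, -0.0344], 0, 0.02], [[0.0199, 0.1567, -0.02], 0, 0.02], [[0.0199, 0.1567, 0.02], 0, 0.02], [[0.0199, 0.1567, 0.06], 0, 0.02], [[0.0199, 0.1567, 0.1], 0, 0.02], [[0.0199, 0.1567, 0.125], 0, 0.02], [[0.0199, 0.1567, 0.14], 0, 0.02], [[0.0199, 0.1567, 0.148], 0, 0.02], [[0.0199, 0.1567, 0.152], 0, 0.02], [[0.0199, 0.1567, 0.152], 0, 0.02], [[0.0199, 0.1567, 0.152], 0, 0.02]])

```text
time_s: 18.6
position: [0.4686, 0.0804, 0.0327]
tool_rot: [[-0.978, 0.207, 0.001], [0.207, 0.978, -0.0], [-0.001, 0.0, -1.0]]
ft_force: [0.5, 0.1, -3.5]
grip_width: 0.0382
gripper_force: 112.4
```

>>> drive_tool(series=[[[0, 0, 0.001], 0, 0.02], [[0, 0, 0.002], 0, 0.02], [[0, 0, 0.003], 0, 0.02], [[0, 0, 0.0035], 0, 0.02], [[0, 0, 0.004], 0, 0.02], [[0, 0, 0.004], 0, 0.02], [[0, 0, 0.004], 0, 0.02]])

```text
time_s: 19.3
position: [0.4684, 0.0806, 0.0287]
tool_rot: [[-0.978, 0.207, 0.001], [0.207, 0.978, -0.0], [-0.001, 0.0, -1.0]]
ft_force: [-1.5, 0.7, 5.8]
grip_width: 0.0381
gripper_force: 112.3
```

>>> drive_tool(series=[[[0, 0, 0], 0, 0.05], [[0, 0, 0], 0, 0.0854], [[0, 0, 0], 0, 0.0854], [[0, 0, 0], 0, 0.0854], [[0, 0, 0], 0, 0.0854], [[0, 0, -0.02], 0, 0.0854], [[0, 0, -0.06], 0, 0.0854], [[0, 0, -0.1], 0, 0.0854], [[0, 0, -0.14], 0, 0.0854], [[0, 0, -0.18], 0, 0.0854], [[0, 0, -0.206], 0, 0.0854], [[0, 0, -0.206], 0, 0.0854], [[-0.005, -0.039, -0.206], -6, 0.0854], [[-0.01, -0.078, -0.206], -12, 0.0854], [[-0.015, -0.117, -0.206], -12, 0.0854], [[-0.0185, -0.145, -0.206], -12, 0.0854], [[-0.0199, -0.1557, -0.206], -12, 0.0854], [[-0.0199, -0.1557, -0.206], -12, 0.0854], [[-0.0199, -0.1557, -0.206], -12, 0.0854], [[-0.0199, -0.1557, -0.206], -12, 0.0854]])

```text
time_s: 21.3
position: [0.4554, -0.0747, 0.2339]
tool_rot: [[-1.0, -0.002, -0.0], [-0.002, 1.0, 0.0], [0.0, 0.0, -1.0]]
ft_force: [-1.1, 0.6, 0.0]
grip_width: 0.0851
gripper_force: 0.0
```

```bash
python3 - <<'E'
from h import *
np.set_printoptions(precision=4,suppress=True)
print(env.observe()["position"])
for n in ("top","wrist"):
    d=shot(n,f"pics/{n}6.png"); C=cloud(d); D=d["depth"]>0
    k=D&(C[...,2]>.155)&(C[...,2]<.175)&(np.hypot(C[...,0]-.456,C[...,1]+.076)<.02)
    if k.sum(): print(n,"arbor top",k.sum(),C[k].mean(0),np.percentile(C[k][:,2],90))
    for z in (.1,.115,.13,.145,.155):
        q=D&(abs(C[...,2]-z)<.005)&(np.hypot(C[...,0]-.456,C[...,1]+.076)<.02)
        if q.sum(): print(z,q.sum(),C[q].min(0)[:2],C[q].max(0)[:2])
    k=D&(C[...,2]>.068)&(C[...,2]<.09)&(np.hypot(C[...,0]-.469,C[...,1]-.08)<.03)
    if k.sum(): print(n,"head",k.sum(),C[k].mean(0))
    if n=="top":
        g=cv2.cvtColor(d["img"],cv2.COLOR_RGB2HSV); m=((g[...,1]<60)&(g[...,2]>90)).astype(np.uint8); m[:,:140]=0;m[:,225:]=0;m[:200]=0;m[310:]=0
        v,u=np.nonzero(m); R=cv2.minAreaRect((onz(d,np.c_[u,v],.012)[:,:2]*1000).astype(np.float32)); print("tray",R)
        k=D&(C[...,2]>.0075)&(abs(C[...,0]-.46)<.085)&(abs(C[...,1]-.272)<.055); print("key",C[k].min(0),C[k].max(0))
E
```

```text
[ 0.4554 -0.0747  0.2339]
top head 182 [0.4687 0.08   0.0773]
tray ((462.62188720703125, 271.38641357421875), (143.89263916015625, 202.99937438964844), 87.47700500488281)
key [0.3793 0.2171 0.0075] [0.5424 0.3259 0.0232]
wrist arbor top 389 [ 0.4553 -0.0761  0.1621] 0.16351764868346397
0.1 43 [ 0.4473 -0.085 ] [ 0.4561 -0.0678]
0.115 57 [ 0.4476 -0.0846] [ 0.4544 -0.0682]
0.13 59 [ 0.4479 -0.084 ] [ 0.4534 -0.0686]
0.145 68 [ 0.448  -0.0841] [ 0.4553 -0.068 ]
0.155 80 [ 0.4482 -0.0839] [ 0.4543 -0.0683]
wrist head 1175 [0.4668 0.0779 0.0771]
```

>>> drive_tool(series=[[[-0.0008, -0.0015, 0.03], 0, 0.0854], [[-0.0008, -0.0015, 0.06], 0, 0.0854], [[-0.0008, -0.0015, 0.09], 0, 0.0854], [[-0.0008, -0.0015, 0.11], 0, 0.0854], [[-0.0008, -0.0015, 0.12], 0, 0.0854], [[-0.0008, -0.0015, 0.12], 0, 0.0854], [[-0.0008, -0.0015, 0.12], 0, 0.0], [[-0.0008, -0.0015, 0.12], 0, 0.0], [[-0.0008, -0.0015, 0.12], 0, 0.0], [[-0.0008, -0.0015, 0.12], 0, 0.0], [[-0.0008, -0.0015, 0.12], 0, 0.0], [[-0.0008, -0.0015, 0.12], 0, 0.0], [[-0.0008, -0.0015, 0.12], 0, 0.0], [[-0.0008, -0.0015, 0.12], 0, 0.0]], newtons=60)

```text
time_s: 22.8
position: [0.4564, -0.077, 0.1145]
tool_rot: [[-1.0, -0.001, 0.001], [-0.001, 1.0, 0.001], [-0.001, 0.001, -1.0]]
ft_force: [-0.8, 3.9, 5.8]
grip_width: 0.0155
gripper_force: 58.7
```

>>> drive_tool(series=[[[0, 0, -0.001], 0, 0.0], [[0, 0, -0.003], 0, 0.0], [[0, 0, -0.005], 0, 0.0], [[0, 0, -0.008], 0, 0.0], [[0, 0, -0.011], 0, 0.0], [[0, 0, -0.015], 0, 0.0], [[0, 0, -0.019], 0, 0.0], [[0, 0, -0.023], 0, 0.0], [[0, 0, -0.028], 0, 0.0], [[0, 0, -0.034], 0, 0.0], [[0, 0, -0.04], 0, 0.0], [[0, 0, -0.046], 0, 0.0], [[0, 0, -0.052], 0, 0.0], [[0, 0, -0.058], 0, 0.0], [[0, 0, -0.064], 0, 0.0], [[0, 0, -0.07], 0, 0.0], [[0, 0, -0.076], 0, 0.0], [[0, 0, -0.082], 0, 0.0], [[0, 0, -0.086], 0, 0.0], [[0, 0, -0.088], 0, 0.0]])

```text
time_s: 24.8
position: [0.4563, -0.0774, 0.2026]
tool_rot: [[-1.0, -0.001, 0.0], [-0.001, 1.0, -0.0], [-0.0, -0.0, -1.0]]
ft_force: [-0.6, 0.3, -6.5]
grip_width: 0.0153
gripper_force: 58.5
```

>>> drive_tool(series=[[[0, 0.004, -0.001], 0, 0.0], [[0.001, 0.011, -0.002], 0, 0.0], [[0.003, 0.021, -0.003], 0, 0.0], [[0.005, 0.034, -0.004], 0, 0.0], [[0.007, 0.05, -0.005], 0, 0.0], [[0.01, 0.07, -0.005], 0, 0.0], [[0.013, 0.092, -0.005], 0, 0.0], [[0.016, 0.116, -0.005], 0, 0.0], [[0.02, 0.141, -0.005], 0, 0.0], [[0.023, 0.166, -0.005], 0, 0.0], [[0.027, 0.191, -0.005], 0, 0.0], [[0.03, 0.216, -0.005], 0, 0.0], [[0.034, 0.241, -0.005], 0, 0.0], [[0.037, 0.265, -0.005], 0, 0.0], [[0.04, 0.287, -0.005], 0, 0.0], [[0.043, 0.307, -0.005], 0, 0.0], [[0.046, 0.324, -0.005], 0, 0.0], [[0.048, 0.337, -0.005], 0, 0.0], [[0.049, 0.345, -0.005], 0, 0.0], [[0.049, 0.349, -0.005], 0, 0.0]])

```text
time_s: 26.8
position: [0.4065, 0.2723, 0.2071]
tool_rot: [[-1.0, -0.002, -0.0], [-0.002, 1.0, -0.0], [0.0, -0.0, -1.0]]
ft_force: [0.1, -0.1, -5.9]
grip_width: 0.0153
gripper_force: 58.8
```

```bash
python3 - <<'E'
from h import *
o=env.observe(); print(o["position"],o["ft_force"])
w=shot("wrist","pics/w7.png"); s=shot("side","pics/s7.png"); C=cloud(w); D=w["depth"]>0; p=o["position"]
for z in np.arange(.1,.2,.01):
    q=D&(abs(C[...,2]-z)<.004)&(np.hypot(C[...,0]-p[0],C[...,1]-p[1])<.03)
    if q.sum()>5: print(round(z,3),q.sum(),C[q].min(0)[:2].round(4),C[q].max(0)[:2].round(4))
a=cv2.imread("pics/s7.png")[40:240,100:300]; cv2.imwrite("pics/c7.png",np.hstack([cv2.resize(a,(400,400)),cv2.resize(cv2.imread("pics/w7.png"),(400,400))]))
E
```

```text
[0.40654916 0.27225337 0.20707535] [ 0.14505814 -0.11804452 -5.88154021]
0.12 24 [0.3822 0.2505] [0.3964 0.2941]
0.13 150 [0.3821 0.2485] [0.4024 0.2963]
0.14 130 [0.3826 0.2509] [0.3966 0.294 ]
0.15 506 [0.3827 0.2492] [0.4095 0.2957]
0.16 157 [0.3851 0.2529] [0.3994 0.2923]
0.17 198 [0.385  0.2523] [0.4044 0.2939]
0.18 1885 [0.3853 0.2514] [0.415  0.2934]
0.19 149 [0.3976 0.2638] [0.4046 0.2806]
```

View pics/c7.png

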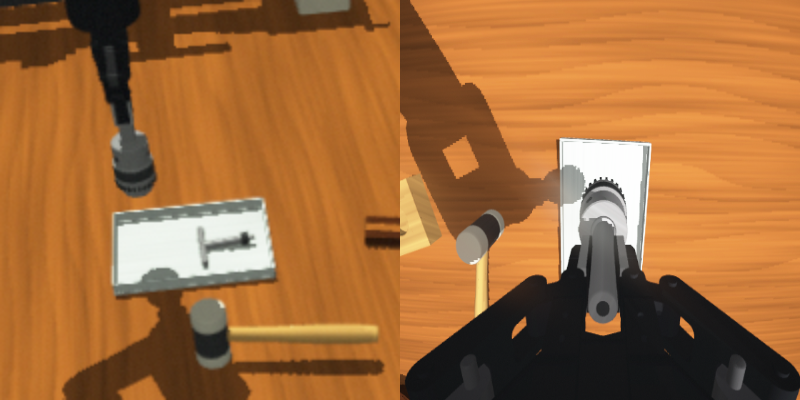

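The left crop shows the chuck hanging upright at (132,165) above the free half of the tray, with the key at (222,243) clear and the mallet standing on the bench at (210,335). Lowering it now.

>>> drive_tool(series=[[[0, 0, 0.002], 0, 0.0], [[0, 0, 0.006], 0, 0.0], [[0, 0, 0.012], 0, 0.0], [[0, 0, 0.02], 0, 0.0], [[0, 0, 0.029], 0, 0.0], [[0, 0, 0.038], 0, 0.0], [[0, 0, 0.047], 0, 0.0], [[0, 0, 0.056], 0, 0.0], [[0, 0, 0.065], 0, 0.0], [[0, 0, 0.074], 0, 0.0], [[0, 0, 0.082], 0, 0.0], [[0, 0, 0.089], 0, 0.0], [[0, 0, 0.094], 0, 0.0], [[0, 0, 0.097], 0, 0.0], [[0, 0, 0.099], 0, 0.0], [[0, 0, 0.1005], 0, 0.0], [[0, 0, 0.1015], 0, 0.0], [[0, 0, 0.1015], 0, 0.0], [[0, 0, 0.1015], 0, 0.0]])

```text
time_s: 28.8
position: [0.407, 0.2716, 0.1057]
tool_rot: [[-1.0, -0.001, 0.0], [-0.001, 1.0, 0.0], [-0.0, 0.0, -1.0]]
ft_force: [-0.3, 0.1, -6.8]
grip_width: 0.0156
gripper_force: 58.8
```

>>> drive_tool(series=[[[0, 0, 0.0005], 0, 0.0], [[0, 0, 0.001], 0, 0.0], [[0, 0, 0.0015], 0, 0.0], [[0, 0, 0.002], 0, 0.0], [[0, 0, 0.0025], 0, 0.0], [[0, 0, 0.003], 0, 0.0], [[0, 0, 0.003], 0, 0.0], [[0, 0, 0.003], 0, 0.0]])

```text
time_s: 29.6
position: [0.4069, 0.2716, 0.1026]
tool_rot: [[-1.0, -0.001, 0.0], [-0.001, 1.0, -0.0], [-0.0, -0.0, -1.0]]
ft_force: [0.2, 0.3, -6.8]
grip_width: 0.0152
gripper_force: 58.8
```

>>> drive_tool(series=[[[0, 0, 0.0003], 0, 0.0], [[0, 0, 0.0006], 0, 0.0], [[0, 0, 0.0009], 0, 0.0], [[0, 0, 0.0009], 0, 0.0], [[0, 0, 0.0009], 0, 0.0]])

```text
time_s: 30.1
position: [0.4072, 0.2718, 0.1025]
tool_rot: [[-1.0, -0.001, 0.001], [-0.001, 1.0, 0.001], [-0.001, 0.001, -1.0]]
ft_force: [-1.9, 0.0, 5.5]
grip_width: 0.0153
gripper_force: 59.9
```

>>> drive_tool(series=[[[0, 0, -0.0005], 0, 0.0], [[0, 0, -0.0005], 0, 0.0], [[0, 0, -0.0005], 0, 0.03], [[0, 0, -0.0005], 0, 0.0854], [[0, 0, -0.0005], 0, 0.0854], [[0, 0, -0.0005], 0, 0.0854], [[0, 0, -0.0005], 0, 0.0854], [[0, 0, -0.02], 0, 0.0854], [[0, 0, -0.05], 0, 0.0854], [[0, 0, -0.09], 0, 0.0854], [[0, 0, -0.13], 0, 0.0854], [[0, 0, -0.14], 0, 0.0854], [[0, 0, -0.14], 0, 0.0854], [[0, 0, -0.14], 0, 0.0854], [[0, 0, -0.14], 0, 0.0854]])

```text
time_s: 31.6
position: [0.4064, 0.2714, 0.2401]
tool_rot: [[-1.0, -0.001, -0.003], [-0.001, 1.0, -0.001], [0.003, -0.001, -1.0]]
ft_force: [-0.2, -0.4, -0.8]
grip_width: 0.0854
gripper_force: 0.0
```

```bash
python3 - <<'E'
from h import *
w=shot("wrist","pics/w8.png"); s=shot("side","pics/s8.png"); C=cloud(w); D=w["depth"]>0
for z in (.04,.06,.073,.09,.11,.13,.15):
    q=D&(abs(C[...,2]-z)<.004)&(np.hypot(C[...,0]-.407,C[...,1]-.272)<.03)
    if q.sum()>5: print(z,q.sum(),C[q].min(0)[:2].round(4),C[q].max(0)[:2].round(4))
cv2.imwrite("pics/c8.png",np.hstack([cv2.resize(cv2.imread("pics/s8.png"),(400,400)),cv2.resize(cv2.imread("pics/w8.png"),(400,400))]))
E
```

```text
0.04 41 [0.3828 0.2495] [0.407  0.2954]
0.06 42 [0.3857 0.2527] [0.4042 0.2932]
0.073 835 [0.3856 0.2512] [0.4251 0.2925]
0.09 32 [0.398  0.2634] [0.4051 0.2803]
0.11 36 [0.3982 0.2639] [0.4043 0.2798]
0.13 42 [0.3986 0.2636] [0.4063 0.2793]
0.15 317 [0.3987 0.2642] [0.4148 0.2796]
```

View pics/c8.png

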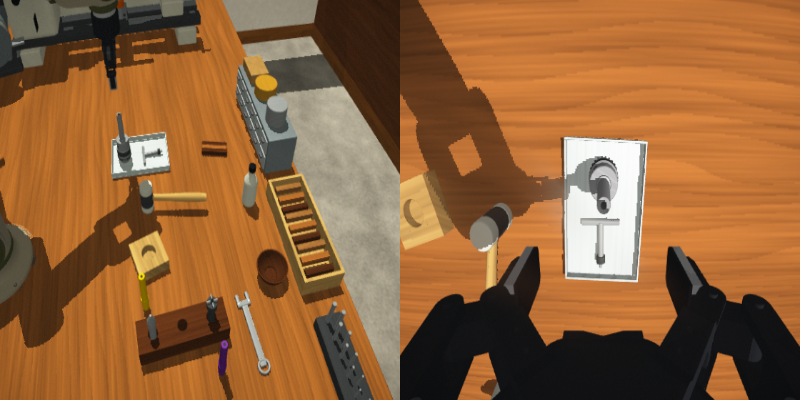

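The chuck and arbor stand upright in the free half of the tray, at (122,145) in the left crop. The mallet is on the bench at (148,197), everything else is where it was, and the gripper is clear. Handing in.

```bash
python3 -c "
from rig import env
print(env.close_job())"
```

```text
the job is handed in; nothing more can be done
None
```

The job is handed in with no verdict shown: the arbor was seated at about 30 N on the mallet and held the chuck when lifted by it, the chuck stands upright in the free half of the tray, the mallet is back on the bench, and the clock read about 32 s of the 70 s.

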